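Load a deep-well plate into the plate reader

ROBOT

A 7-joint arm with a two-finger parallel gripper is mounted at the origin on the work surface. World frame = base frame: x ahead of the robot, y to its left, z up, the work surface at z = 0. Lengths are in mm, angles in rad, forces in N, time in s.
With the tool pointing down it reaches from about 425 to 875 mm from the base axis. Payload 8.4 kg.
Tool frame: the origin (TCP) lies between the finger pads; the fingertips stand 25 mm ahead of it and the grasp point (between the pads) lies 6 mm ahead of it; z points along the fingers, y is the line along which they close (so a half turn about z gives the same grasp; the last joint's range is limited). The gripper opens to 87 mm and grips with 3 to 60 N. Pads are 19 mm wide; open, the fingers measure 117 mm over their backs; the gripper's body (75 mm by 190 mm) begins 51 mm behind the grasp point.
Start: joints at [1.13, 0.333, 0.04, 1.465, -0.013, 1.343, -0.059], TCP at [217.846, -612.379, 247.546] pointing down, gripper open.
Joint ranges: [-2.58, 2.58], [-0.38, 2.09], [-1.3, 1.39], [0.25, 2.4], [-1.5, 4.64], [0.08, 2.09], [-2.65, 2.65]. Speed limits (rad/s): [2.22, 2.22, 2.79, 2.79, 3.14, 3.14, 3.14].

INTERFACE

Orientations are given as a rotation vector (axis times angle).
In Python, from plant import bot gives the robot as it stands.
- The arm moves only by the tool servo_tool, never from a script. Its argument "motion" is a list of rows, each a list of 3 entries, a list of its own where there are three numbers: the shift along the tool's x, y, z in mm, then the turn, a rotation vector about the tool's x, y, z in degrees, then the finger opening in mm, from 0 to 87. In form: [[[dx, dy, dz], [rx, ry, rz], hand], ...]. A call has 1 to 8 rows; each row is the pose to reach, as a shift and turn from the pose commanded when the call began, along the tool's axes at that moment; what a row does not reach only later rows make up. A row lasts 1/10 s, in which the tool goes at most 50 mm and 8.59 degrees, less where a joint would pass 70% of its speed; a pose out of reach is approached as far as the arm can. A call with a gripper value outside its range is refused whole. The fingers move at their own pace and stop on an object; "squeeze" is the grip in N (left out, the last holds). Time passes only in rows, so rows that repeat a pose let the fingers close. It gives the time, the measured TCP pose, the force, the opening and the grip force at its end, in the units of the state.
- bot.observe(): the state, without advancing time (a new reading comes with each control period).
- bot.capture(name): name is "side" or "top"; returns a dict with "frame" (384x512x3 uint8, blue, green, red), "range_z" (384x512 float32, mm along the optical axis (not along the pixel's ray), 0 where there is no reading), "camera_matrix" (3x3 intrinsics, pixels), "distortion" ([k1, k2, p1, p2, k3] as OpenCV has them; the pictures are not rectified), "rvec" (rotation vector, rad) and "tvec" (3), from world to camera coordinates, as OpenCV has them. Camera axes: x right, y down, z forward; pixel columns grow to the right and rows downward; lengths in mm; the calibration is good to about 2 mm. A picture is of the moment at which its call begins.
- bot.sign_off(): hands the job in; it is judged then, once.
The state is a dict: "t": time; "joints": joint angles; "qvel": joint speeds; "effort": joint torques, N m; "position": TCP position; "tcp_rot": TCP orientation; "contact_force": force on the tool from outside, world axes, zero at the start; "moment": the same for the moment, N m; "gripper_width": opening from 0.0 (shut) to 1.0 (fully open); "grip_force": force on a finger pad.
Only numpy, scipy, OpenCV 4.12 (cv2) and the standard library are available. Lean on these libraries where they do the work, as an engineer would, in place of code of your own. Each camera call takes 0.05 s, during which the arm holds its last target. There are 200 camera calls.

TASK

Straighten the white deep-well plate, which lies askew on the reader's loading deck with its fence, and slide it squarely into the covered slot until it is fully home: it first meets a soft resistance from the hidden stop pad, which gives a few millimetres, and is home when the pad is pressed solid. Push gently, without ramming the plate or the reader (stay below 25 N), and leave it flat in the slot. Leave the tip box, tube rack, marker pen and carton around it where they are.

Things in the scene. Friction and masses are not known exactly. Their poses are not given: they have to be found in the camera images.
- reader: White bench-top plate reader, fixed. Origin: on the bench (z = 0) under the middle of the slot mouth; x points into the slot, y towards the fence, z up. Grey loading deck, top 12 mm above the bench: x = -260 mm to the mouth at x = 0 and on as the slot's floor, y = -130 to +60 mm. Housing: x = 100 to 340 mm, 280 mm wide, 170 mm high; a low nose (54 mm high) covers the slot from x = 0 to 100.
- slot_mouth (a point): Middle of the slot mouth on the deck, 12 mm above the bench; axes as the reader's. Blind covered slot, 88.5 mm wide, 33 mm high. Inside is an adjustable stop that cannot be seen: a plate pressed home has its leading end 80 to 108 mm past the mouth, different each time (20 to 48 mm of it stay out). On the -y side a slanted lead-in, 18 mm high, flares to y = -65 mm at x = -32 mm.
- fence (a point): Open end of the aluminium fence's inner face, on the deck; axes as the reader's. It is at x = -235, y = +44.25 mm in the reader's frame. The fence runs straight along x from here and on, unbroken, as the slot's +y wall; 16 mm thick, 18 mm high above the deck.
- plate_center (a point): Centre of the white 24-well plate: a rigid block 127.8 mm long (x), 85.5 wide (y), 27 high, 80 to 155 g, too wide to grip; the point is half-way up, 13.5 mm above the deck it lies on. It starts before the mouth, askew by up to 0.25 rad, its centre 15 to 35 mm off the slot's middle line on the -y side, long side roughly along the slot. Its x points to the slot.
- stop_pad (a joint): How far the hidden stop pad has been pressed: 0 untouched, 0.006 m pressed solid. It gives way under about 4.5 N along the slot, then is rigid, and stays where it was pushed (no spring back). Pushing the plate along the deck alone takes under 2 N.
- tip_box: Bystander: pipette tip box with blue lid, 120 x 84 x 58 mm, on the bench beyond the fence. Origin: centre of its underside.
- tube_rack: Bystander: white rack of small tubes, 160 x 50 x 44 mm, on the bench along the -y side of the slot. Origin: centre of its underside.
- marker: Bystander: marker pen, 130 mm long, 14 mm thick, lying on the bench beyond the open end of the deck. Origin: under its middle.
- tile_pads: Bystander: flat cardboard carton, 110 x 90 x 28 mm, at the left. Origin: centre of its underside.
Not all that is in view belongs to the job. Leave any orange look-alike of the part that bears plate_center alone.

How it is judged:
By the outcome, as a careful person would: the job done as asked, in the order asked, and still so for the second after the job is handed in, with the robot touching nothing.
It also fails if it takes over 58 s, if anything falls off the work surface, if the arm or the gripper's body presses on something with over 40 N, if the wrist force passes 120 N, or if a joint passes its speed limit or range.

## Working session

There is one attempt and no reset: what is moved stays moved. The work goes in short steps, Python scripts to look and compute and a tool call to move; the robot and the scene stay as the last step left them, time stands still between calls to the robot, and variables do not carry over. Pictures are saved under pics/ and viewed, at most 10 in all, crops included, and the job is handed in when it is done.

Besides the shell and the picture viewer there is one more tool, called after "Request:" by a JSON object that holds its "method" and its "body". servo_tool: Moves the arm, as the interface text tells. Its arguments: {"type":"object","properties":{"motion":{"type":"array","items":{"type":"array"}},"squeeze":{"type":"number"}},"required":["motion"]}

```bash
mkdir -p pics; ls
cat > h.py <<'E'
import numpy as np, cv2
from plant import bot
def cap(n):
    c=bot.capture(n); R=cv2.Rodrigues(np.array(c['rvec'],float))[0]
    c['R']=R; c['t_']=np.array(c['tvec'],float).ravel(); return c
def ray(c,uv):
    p=cv2.undistortPoints(np.array(uv,float).reshape(-1,1,2),np.array(c['camera_matrix'],float),np.array(c['distortion'],float)).reshape(-1,2)
    d=np.c_[p,np.ones(len(p))]@c['R']; o=-c['R'].T@c['t_']; return o,d
def onplane(c,uv,z):
    o,d=ray(c,uv); s=(z-o[2])/d[:,2]; return o+d*s[:,None]
def world(c):
    h,w=c['range_z'].shape; u,v=np.meshgrid(np.arange(w),np.arange(h))
    o,d=ray(c,np.c_[u.ravel(),v.ravel()]); return (o+d*c['range_z'].reshape(-1,1)).reshape(h,w,3)
E
python3 - <<'E'
from h import *
for n in('top','side'):
    c=cap(n); cv2.imwrite(f'pics/{n}0.png',c['frame']); print(n,-c['R'].T@c['t_'],c['R'][2])
    np.savez(f'{n}0.npz',**{k:np.array(v) for k,v in c.items()})
s=bot.observe();print(s)
E
```

```text
pics
top [ 394.89964604  166.79372057 1423.07901165] [ 0.11420387 -0.00846983 -0.99342123]
side [1025.0753075    81.25299874  834.18833732] [-0.49713315  0.0935972  -0.86261127]
{'t': 0.1, 'joints': array([ 1.12980287,  0.3338057 ,  0.03987361,  1.46618779, -0.01340384,
        1.34330908, -0.0584968 ]), 'qvel': array([-3.35719103e-04, -4.01418158e-03, -2.60323642e-05, -2.11074841e-03,
        1.73399101e-03, -4.03960439e-04,  9.83242741e-04]), 'effort': array([ 3.25416629e-03, -6.57811403e+01,  1.33995686e+00, -4.04712796e+01,
       -5.95592964e-02,  4.08597279e-02,  7.65922118e-05]), 'position': array([ 217.71153153, -612.03665476,  246.76810184]), 'tcp_rot': array([-3.09444752e+00, -5.34018407e-01,  5.26257392e-04]), 'contact_force': array([-1.26504674,  0.38206998,  1.20671982]), 'moment': array([-0.00977719,  0.04175155, -0.02265016]), 'grip_force': 0.0, 'gripper_width': 0.9993353399877777}
```

View pics/top0.png

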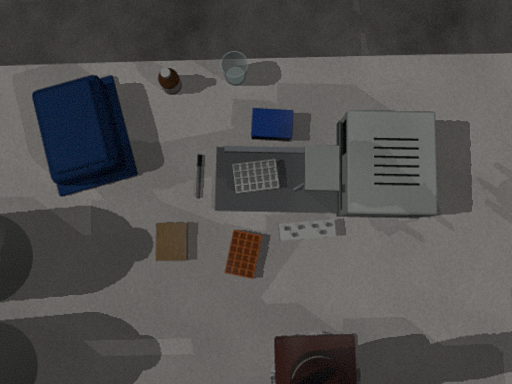

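View pics/side0.png

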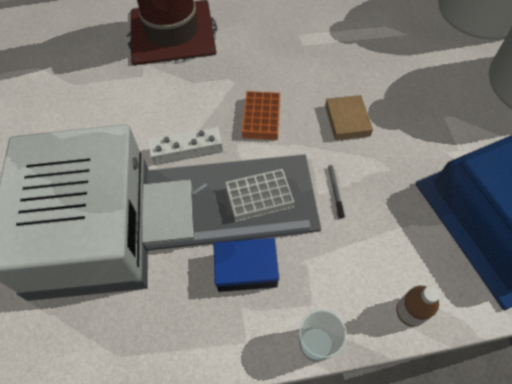

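The top view shows the deck at about (217..340, 147..212), with the reader at right, the plate at (256,176), the fence along row 150 and the nose at (322,167). The orange look-alike is at (243,253). The slot therefore points along roughly world -y, and the fence is on the world +x side.

```bash
cat > meas.py <<'E'
from h import *
def load(n):
    z=np.load(f'{n}0.npz'); return {k:z[k] for k in z}
def comps(m,minA=40):
    n,l,s,_=cv2.connectedComponentsWithStats(m.astype(np.uint8)); 
    return [(l==i) for i in range(1,n) if s[i,4]>=minA]
def rect(P):
    r=cv2.minAreaRect(P[:,:2].astype(np.float32)); return np.round(r[0],1),np.round(r[1],1),round(r[2],2)
if __name__=='__main__':
    for n in('top','side'):
        c=load(n); W=world(c); z=W[...,2]; f=c['frame'].astype(int); br=f.min(2)
        hsv=cv2.cvtColor(c['frame'],cv2.COLOR_BGR2HSV)
        roi=(W[...,0]>350)&(W[...,0]<850)&(W[...,1]<480)&(W[...,1]>-450)
        for lab,lo,hi in(('deck',5,20),('plate/fence',24,46),('nose',48,62),('house',155,185)):
            m=roi&(z>lo)&(z<hi)
            if lab=='deck': m&=(f.max(2)<110)
            for k in comps(cv2.morphologyEx(m.astype(np.uint8),cv2.MORPH_OPEN,np.ones((3,3))),150):
                v,u=np.nonzero(k); print(n,lab,k.sum(),'px',u.mean().round(),v.mean().round(),'z',np.median(z[k]).round(1),rect(W[k]), f[k].mean(0).round())
E
python3 meas.py
python3 - <<'E'
import cv2
a=cv2.imread('pics/top0.png')[130:225,200:350]; cv2.imwrite('pics/crop0.png',cv2.resize(a,None,fx=5,fy=5,interpolation=cv2.INTER_CUBIC))
E
```

```text
top deck 4600 px 270.0 186.0 z 11.5 (array([569. ,  94.6]), array([361.4, 189.8]), 87.13) [58. 58. 57.]
top plate/fence 257 px 248.0 149.0 z 29.8 (array([660.7, 173.4]), array([144.4,  17.1]), 87.34) [81. 78. 76.]
top plate/fence 947 px 307.0 230.0 z 35.6 (array([418.3,  11.5]), array([ 49.9, 160.8]), 3.52) [107. 110. 109.]
top plate/fence 564 px 171.0 240.0 z 27.7 (array([399.5, 404.7]), array([112.7,  65.6]), 15.18) [47. 66. 81.]
top nose 982 px 272.0 123.0 z 57.4 (array([730.3, 104.3]), array([120.1,  85.8]), 84.94) [80. 40. 22.]
top nose 1470 px 322.0 168.0 z 53.7 (array([596.3, -35.7]), array([ 96.5, 132.7]), 87.61) [97. 99. 97.]
top house 9365 px 391.0 163.0 z 169.4 (array([ 590.5, -206.1]), array([242.4, 283. ]), 87.9) [95. 98. 95.]
side deck 161 px 205.0 150.0 z 9.0 (array([432.4,  51. ]), array([16.9, 72.4]), 5.36) [101. 106. 106.]
side deck 184 px 170.0 157.0 z 8.3 (array([437.4, -28.3]), array([18.2, 80.5]), 5.08) [100. 106. 105.]
side deck 5907 px 242.0 192.0 z 12.7 (array([569.5,  91.9]), array([360.6, 189.7]), 86.99) [86. 88. 86.]
side deck 235 px 336.0 194.0 z 12.0 (ar
[... 371 characters left out ...]
6.9, 126.3]), 5.77) [119. 125. 124.]
side plate/fence 1090 px 244.0 231.0 z 30.3 (array([656.5,  92.5]), array([305. ,  20.2]), 87.55) [114. 113. 110.]
side plate/fence 303 px 108.0 286.0 z 36.3 (array([ 730.9, -161. ]), array([134.8,   8.2]), 89.72) [49. 50. 47.]
side plate/fence 171 px 52.0 292.0 z 37.0 (array([ 726.1, -269.6]), array([82.2,  4.4]), 86.28) [48. 48. 46.]
side nose 2959 px 166.0 211.0 z 54.4 (array([595.9, -37.9]), array([101.4, 134.6]), 87.41) [148. 155. 151.]
side nose 2747 px 245.0 261.0 z 58.4 (array([730.8, 102.8]), array([120.4,  85.8]), 84.98) [123.  64.  36.]
side house 17265 px 65.0 198.0 z 170.0 (array([ 590.8, -206.5]), array([240., 282.]), 87.68) [144. 151. 147.]
```

View pics/crop0.png

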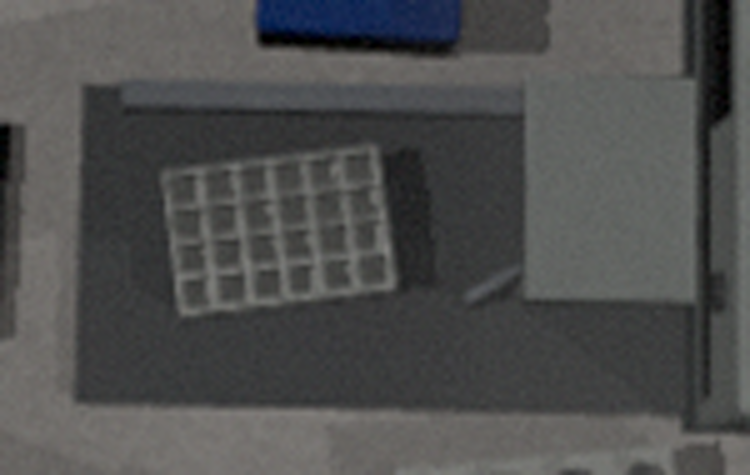

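The rough poses agree between the two views:
- **Reader:** origin about (600.5, 13.5), x axis at -92.6°.
- **Plate in the reader frame:** (-141, -28) mm, yaw +8.4°.

I will push it sideways against the fence with two spread fingers, then push it in from behind.

Request:
{"method": "servo_tool", "body": {"motion": [[[37,-24,0],[0,0,4],60],[[74,-49,0],[0,0,8],60],[[110,-73,0],[0,0,12],60],[[147,-97,0],[0,0,16],60],[[184,-122,0],[0,0,20],60],[[221,-146,0],[0,0,22.2],60],[[257,-170,0],[0,0,22.2],60],[[294,-194,0],[0,0,22.2],60]]}}

```text
t: 0.9
position: [430.4, -329.4, 247.4]
tcp_rot: [-3.141, 0.072, 0.001]
contact_force: [0.4, -1.1, -0.3]
gripper_width: 0.693
grip_force: 0.0
```

Request:
{"method": "servo_tool", "body": {"motion": [[[5,-45,0],[0,0,0],60],[[10,-90,0],[0,0,0],60],[[15,-135,0],[0,0,0],60],[[20,-180,0],[0,0,0],60],[[25,-225,0],[0,0,0],60],[[30,-270,0],[0,0,0],60],[[34,-315,0],[0,0,0],60],[[38,-360,0],[0,0,0],60]]}}

```text
t: 1.7
position: [483.9, 28.6, 247.5]
tcp_rot: [3.141, -0.072, -0.0]
contact_force: [0.9, 0.0, -0.2]
gripper_width: 0.684
grip_force: 0.0
```

Request:
{"method": "servo_tool", "body": {"motion": [[[4,-44,20],[0,0,0],60],[[8,-88,40],[0,0,0],60],[[10,-131,60],[0,0,0],60],[[10,-131,95],[0,0,0],60],[[10,-131,130],[0,0,0],60],[[10,-131,160],[0,0,0],60],[[10,-131,185],[0,0,0],60],[[10,-131,203],[0,0,0],60]]}}

```text
t: 2.5
position: [499.1, 156.9, 42.4]
tcp_rot: [3.14, -0.072, -0.004]
contact_force: [-0.4, -0.7, -0.2]
gripper_width: 0.689
grip_force: 0.0
```

```bash
cat > rd.py <<'E'
from h import *
def pose():
    s=bot.observe(); d=s['position'][:2]-np.array([600.5,13.5]); ex=np.array([-.0452,-.999]); ey=np.array([.999,-.0452])
    print('reader x,y',d@ex,d@ey,'z',s['position'][2],'F',s['contact_force']@np.array([[ex[0],ey[0],0],[ex[1],ey[1],0],[0,0,1]]),'t',s['t'])
if __name__=='__main__':
    import sys
    pose(); 
    if len(sys.argv)>1:
        c=cap('side'); cv2.imwrite('pics/'+sys.argv[1],cv2.resize(c['frame'][100:300,80:380],None,fx=2.5,fy=2.5))
E
python3 rd.py side1.png
```

```text
reader x,y -138.6504496814008 -107.80659134313964 z 42.44330529132515 F [ 0.69486653 -0.38170023 -0.24864844] t 2.5
```

View pics/side1.png

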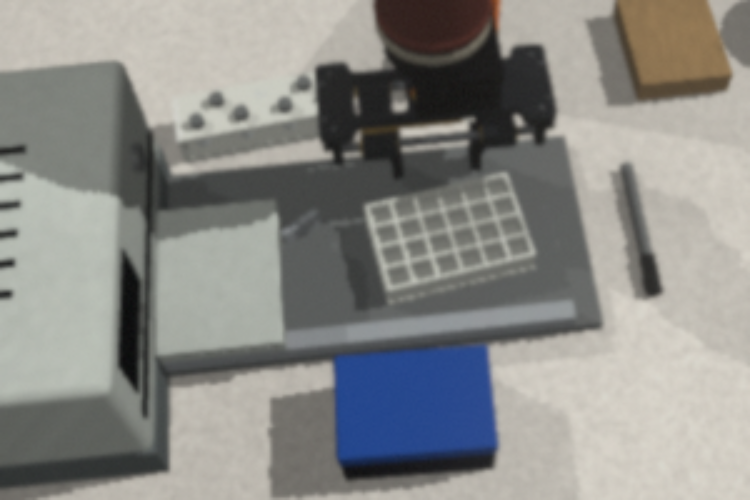

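The open fingers stand behind the plate's -y long side at about (400,165) and (475,155), and the plate has not moved. Next I push gently toward the fence.

Request:
{"method": "servo_tool", "body": {"motion": [[[6,0,0],[0,0,0],60],[[12,0,0],[0,0,0],60],[[17,0,0],[0,0,0],60],[[21,0,0],[0,0,0],60],[[25,0,0],[0,0,0],60],[[29,0,0],[0,0,0],60],[[33,0,0],[0,0,0],60],[[37,0,0],[0,0,0],60]]}}

```text
t: 3.35
position: [537.4, 155.5, 44.6]
tcp_rot: [-3.141, 0.072, 0.0]
contact_force: [-1.3, 0.4, -0.3]
gripper_width: 0.688
grip_force: 0.2
```

Request:
{"method": "servo_tool", "body": {"motion": [[[3,0,0],[0,0,0],60],[[6,0,0],[0,0,0],60],[[9,0,0],[0,0,0],60],[[11,0,0],[0,0,0],60],[[13,0,0],[0,0,0],60],[[14,0,0],[0,0,0],60],[[15,0,0],[0,0,0],60],[[15,0,0],[0,0,0],60]]}}

```text
t: 4.15
position: [552.3, 154.9, 44.6]
tcp_rot: [-3.141, 0.072, -0.0]
contact_force: [-0.1, -0.0, -0.9]
gripper_width: 0.687
grip_force: 0.0
```

```bash
python3 rd.py
```

```text
reader x,y -139.03958805453058 -54.580784848971184 z 44.56800847780247 F [ 0.05163766 -0.13981226 -0.93209935] t 4.15
```

Request:
{"method": "servo_tool", "body": {"motion": [[[1,0,0],[0,0,0],60],[[2,0,0],[0,0,0],60],[[3,0,0],[0,0,0],60],[[3,0,0],[0,0,0],60]]}}

```text
t: 4.55
position: [554.8, 154.8, 44.5]
tcp_rot: [3.141, -0.072, -0.001]
contact_force: [-2.0, 0.4, 0.5]
gripper_width: 0.69
grip_force: 1.3
```

Request:
{"method": "servo_tool", "body": {"motion": [[[0.5,0,0],[0,0,0],60],[[1,0,0],[0,0,0],60],[[1.5,0,0],[0,0,0],60],[[1.5,0,0],[0,0,0],60]]}}

```text
t: 4.95
position: [554.9, 154.9, 44.4]
tcp_rot: [3.14, -0.071, -0.005]
contact_force: [-9.7, 0.1, 6.8]
gripper_width: 0.69
grip_force: 4.6
```

The plate is against the fence at about 10 N. Now I back off, lift, turn 90° and go behind it.

Request:
{"method": "servo_tool", "body": {"motion": [[[-10,0,0],[0,0,0],60],[[-25,0,0],[0,0,0],50],[[-25,0,-40],[0,0,-8],40],[[-25,0,-80],[0,0,-16],40],[[-15,-40,-80],[0,0,-24],40],[[10,-70,-80],[0,0,-32],40],[[40,-97,-80],[0,0,-40],40],[[53,-97,-80],[0,0,-48],40]]}}

```text
t: 5.75
position: [615.2, 253.4, 124.8]
tcp_rot: [-2.891, -1.224, -0.005]
contact_force: [0.0, -0.5, 0.0]
gripper_width: 0.454
grip_force: 0.0
```

Request:
{"method": "servo_tool", "body": {"motion": [[[0,0,0],[0,0,-8],40],[[0,0,0],[0,0,-16],40],[[0,0,0],[0,0,-24],40],[[0,0,0],[0,0,-32],40],[[0,0,0],[0,0,-40],40],[[0,0,0],[0,0,-42],40],[[0,0,0],[0,0,-42],40]]}}

```text
t: 6.45
position: [614.1, 249.0, 124.5]
tcp_rot: [2.271, 2.17, 0.001]
contact_force: [-0.3, 0.5, -0.2]
gripper_width: 0.461
grip_force: 0.0
```

```bash
python3 rd.py side2.png
```

```text
reader x,y -235.8484796952043 2.92463513765912 z 124.49867749462622 F [-0.48952203 -0.30889984 -0.24965604] t 6.45
```

View pics/side2.png

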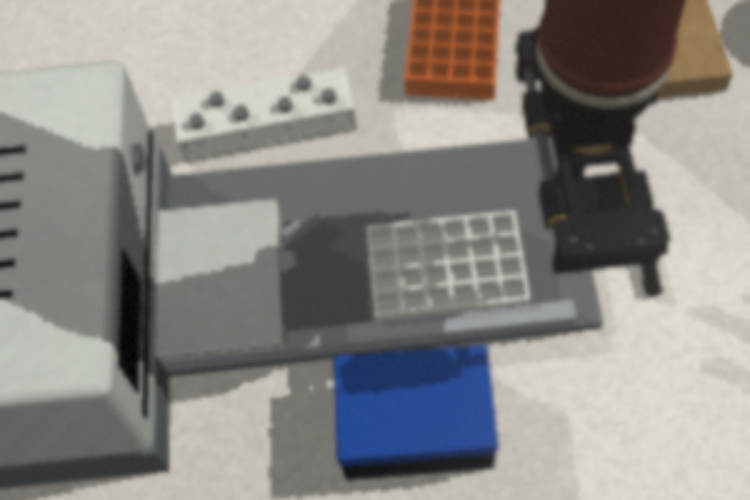

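The plate now lies square along the fence with its rear edge at about (525,255) in the crop, and the gripper stands behind it. I lower and push along -tool x.

Request:
{"method": "servo_tool", "body": {"motion": [[[0,-1,40],[0,0,0],40],[[0,-1,65],[0,0,0],40],[[0,-1,80],[0,0,0],40],[[-8,-1,80],[0,0,0],40],[[-16,-1,80],[0,0,0],40],[[-22,-1,80],[0,0,0],40],[[-27,-1,80],[0,0,0],40],[[-32,-1,80],[0,0,0],40]]}}

```text
t: 7.3
position: [612.2, 216.8, 45.6]
tcp_rot: [2.272, 2.169, 0.002]
contact_force: [-0.0, 1.1, -0.0]
gripper_width: 0.457
grip_force: 0.3
```

Request:
{"method": "servo_tool", "body": {"motion": [[[-5,0,0],[0,0,0],40],[[-10,0,0],[0,0,0],40],[[-15,0,0],[0,0,0],40],[[-20,0,0],[0,0,0],40],[[-25,0,0],[0,0,0],40],[[-30,0,0],[0,0,0],40],[[-35,0,0],[0,0,0],40],[[-40,0,0],[0,0,0],40]]}}

```text
t: 8.1
position: [609.7, 176.8, 44.5]
tcp_rot: [-2.272, -2.17, 0.0]
contact_force: [0.3, 0.2, 0.5]
gripper_width: 0.454
grip_force: 0.3
```

```bash
python3 rd.py side3.png
```

```text
reader x,y -163.5733107013959 1.767331731944724 z 44.52972842389036 F [-0.18032407  0.28715206  0.46569477] t 8.1
```

View pics/side3.png

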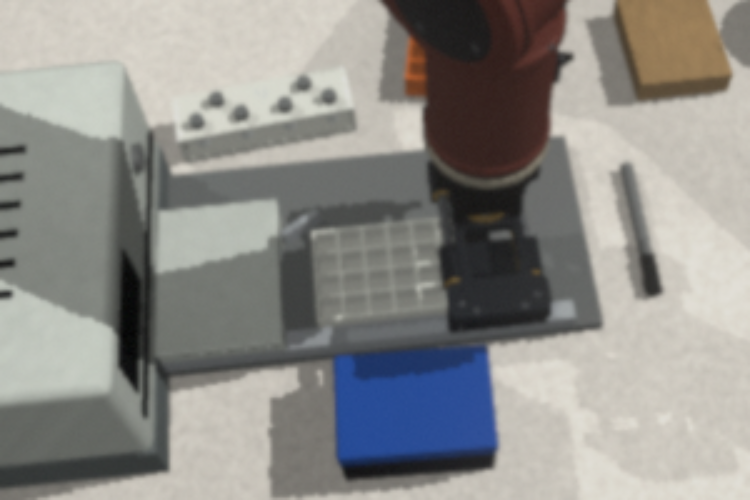

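The plate's long edge lies along the fence at about row 322 and its front edge is at about (313,275), just ahead of the mouth. I continue.

Request:
{"method": "servo_tool", "body": {"motion": [[[-4,0,0],[0,0,0],40],[[-8,0,0],[0,0,0],40],[[-12,0,0],[0,0,0],40],[[-16,0,0],[0,0,0],40],[[-20,0,0],[0,0,0],40],[[-24,0,0],[0,0,0],40],[[-28,0,0],[0,0,0],40],[[-32,0,0],[0,0,0],40]]}}

```text
t: 8.95
position: [608.2, 144.9, 44.5]
tcp_rot: [-2.272, -2.17, 0.0]
contact_force: [0.5, 0.6, 0.2]
gripper_width: 0.459
grip_force: 0.2
```

Request:
{"method": "servo_tool", "body": {"motion": [[[-4,0,0],[0,0,0],40],[[-8,0,0],[0,0,0],40],[[-12,0,0],[0,0,0],40],[[-16,0,0],[0,0,0],40],[[-20,0,0],[0,0,0],40],[[-24,0,0],[0,0,0],40],[[-28,0,0],[0,0,0],40],[[-32,0,0],[0,0,0],40]]}}

```text
t: 9.75
position: [606.8, 113.0, 44.6]
tcp_rot: [-2.272, -2.17, -0.0]
contact_force: [0.4, 0.7, -0.7]
gripper_width: 0.459
grip_force: 0.2
```

Request:
{"method": "servo_tool", "body": {"motion": [[[-4,0,0],[0,0,0],40],[[-8,0,0],[0,0,0],40],[[-12,0,0],[0,0,0],40],[[-16,0,0],[0,0,0],40],[[-20,0,0],[0,0,0],40],[[-24,0,0],[0,0,0],40],[[-28,0,0],[0,0,0],40],[[-30,0,0],[0,0,0],40]]}}

```text
t: 10.55
position: [605.5, 82.8, 44.6]
tcp_rot: [2.272, 2.17, -0.0]
contact_force: [-0.5, 0.3, 0.2]
gripper_width: 0.459
grip_force: 0.2
```

Request:
{"method": "servo_tool", "body": {"motion": [[[-1.5,0,0],[0,0,0],40],[[-3,0,0],[0,0,0],40],[[-4.5,0,0],[0,0,0],40],[[-6,0,0],[0,0,0],40],[[-7.5,0,0],[0,0,0],40],[[-9,0,0],[0,0,0],40],[[-10,0,0],[0,0,0],40],[[-11,0,0],[0,0,0],40]]}}

```text
t: 11.35
position: [604.9, 72.3, 44.6]
tcp_rot: [2.272, 2.17, 0.0]
contact_force: [-0.2, -0.7, -0.1]
gripper_width: 0.458
grip_force: 0.2
```

Request:
{"method": "servo_tool", "body": {"motion": [[[-0.7,0,0],[0,0,0],40],[[-1.4,0,0],[0,0,0],40],[[-2.1,0,0],[0,0,0],40],[[-2.8,0,0],[0,0,0],40],[[-3.5,0,0],[0,0,0],40],[[-4.2,0,0],[0,0,0],40],[[-5,0,0],[0,0,0],40]]}}

```text
t: 12.05
position: [604.7, 67.4, 44.6]
tcp_rot: [-2.272, -2.17, -0.0]
contact_force: [0.5, 1.3, -0.4]
gripper_width: 0.461
grip_force: 0.2
```

Request:
{"method": "servo_tool", "body": {"motion": [[[-0.6,0,0],[0,0,0],40],[[-1.2,0,0],[0,0,0],40],[[-1.8,0,0],[0,0,0],40],[[-2.4,0,0],[0,0,0],40],[[-3.0,0,0],[0,0,0],40],[[-3.5,0,0],[0,0,0],40],[[-4,0,0],[0,0,0],40],[[-4.5,0,0],[0,0,0],40]]}}

```text
t: 12.85
position: [604.6, 63.9, 44.7]
tcp_rot: [-2.27, -2.17, -0.002]
contact_force: [0.8, 5.1, 0.2]
gripper_width: 0.459
grip_force: 2.5
```

The pad has been met at about 5 N. I press on slowly.

Request:
{"method": "servo_tool", "body": {"motion": [[[-0.5,0,0],[0,0,0],40],[[-1,0,0],[0,0,0],40],[[-1.5,0,0],[0,0,0],40],[[-2,0,0],[0,0,0],40],[[-2.5,0,0],[0,0,0],40],[[-3,0,0],[0,0,0],40]]}}

```text
t: 13.45
position: [604.4, 59.9, 44.6]
tcp_rot: [-2.272, -2.17, -0.0]
contact_force: [0.6, 4.4, -0.2]
gripper_width: 0.461
grip_force: 2.5
```

Request:
{"method": "servo_tool", "body": {"motion": [[[-0.4,0,0],[0,0,0],40],[[-0.8,0,0],[0,0,0],40],[[-1.2,0,0],[0,0,0],40],[[-1.2,0,0],[0,0,0],40]]}}

```text
t: 13.85
position: [604.3, 58.6, 44.6]
tcp_rot: [2.272, 2.17, 0.0]
contact_force: [1.3, 4.4, -0.8]
gripper_width: 0.462
grip_force: 2.3
```

Request:
{"method": "servo_tool", "body": {"motion": [[[-0.4,0,0],[0,0,0],40],[[-0.8,0,0],[0,0,0],40],[[-0.8,0,0],[0,0,0],40]]}}

```text
t: 14.15
position: [604.3, 58.4, 44.7]
tcp_rot: [-2.271, -2.17, -0.001]
contact_force: [0.3, 6.6, -0.4]
gripper_width: 0.462
grip_force: 3.1
```

Request:
{"method": "servo_tool", "body": {"motion": [[[-0.3,0,0],[0,0,0],40],[[-0.6,0,0],[0,0,0],40],[[-0.6,0,0],[0,0,0],40]]}}

```text
t: 14.45
position: [604.3, 58.3, 44.7]
tcp_rot: [-2.27, -2.17, -0.002]
contact_force: [1.4, 7.1, -0.4]
gripper_width: 0.463
grip_force: 3.8
```

Request:
{"method": "servo_tool", "body": {"motion": [[[-0.4,0,0],[0,0,0],40],[[-0.8,0,0],[0,0,0],40],[[-0.8,0,0],[0,0,0],40]]}}

```text
t: 14.75
position: [604.3, 58.3, 44.8]
tcp_rot: [-2.269, -2.171, -0.003]
contact_force: [0.6, 9.0, 0.2]
gripper_width: 0.46
grip_force: 4.7
```

Request:
{"method": "servo_tool", "body": {"motion": [[[-0.5,0,0],[0,0,0],40],[[-1,0,0],[0,0,0],40],[[-1,0,0],[0,0,0],40]]}}

```text
t: 15.05
position: [604.2, 58.2, 45.0]
tcp_rot: [-2.268, -2.171, -0.005]
contact_force: [0.9, 11.7, -0.7]
gripper_width: 0.457
grip_force: 5.9
```

The pad is solid: force rises to 11.7 N with no further travel. I back off straight and lift.

Request:
{"method": "servo_tool", "body": {"motion": [[[3,0,0],[0,0,0],40],[[8,0,0],[0,0,0],40],[[18,0,0],[0,0,0],40],[[30,0,0],[0,0,0],40],[[30,0,-30],[0,0,0],40],[[50,0,-70],[0,0,0],40],[[90,0,-100],[0,0,0],40],[[130,0,-120],[0,0,0],40]]}}

```text
t: 15.85
position: [610.8, 186.8, 167.3]
tcp_rot: [2.272, 2.167, 0.003]
contact_force: [0.6, 1.1, -0.5]
gripper_width: 0.462
grip_force: 0.0
```

```bash
python3 rd.py side4.png
python3 - <<'E'
from h import *
c=cap('side'); W=world(c); z=W[...,2]; m=(z>30)&(z<46)&(W[...,0]>545)&(W[...,0]<645)&(W[...,1]>10)&(W[...,1]<120)&(c['frame'].min(2)>60)
print(m.sum(),np.median(z[m]),cv2.minAreaRect(W[m][:,:2].astype(np.float32)))
E
```

```text
reader x,y -173.60157641564174 2.4238309980638206 z 167.30785601773158 F [-1.08179089  0.51757369 -0.5465757 ] t 15.85
403 38.11372331499797 ((595.5365600585938, 29.113563537597656), (35.828731536865234, 100.39960479736328), 87.25799560546875)
```

View pics/side4.png

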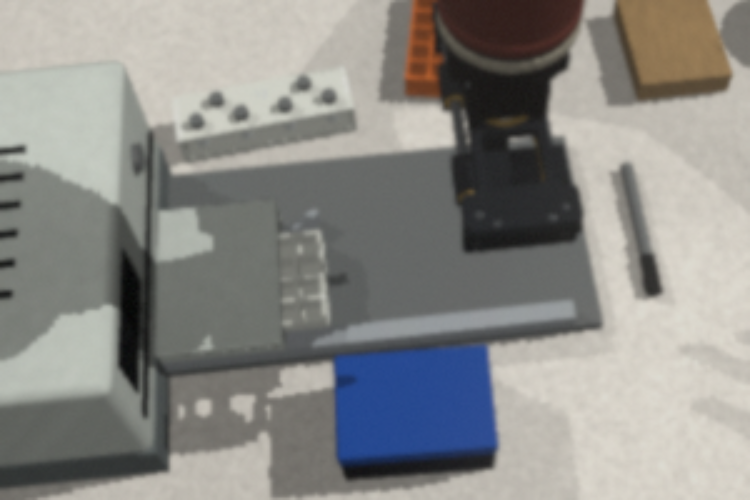

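The plate sits square in the slot, with its rear edge at about (325,280) in the crop and about 36 mm protruding. It is flat with its top at 38 mm, and the bystanders look unmoved.

```bash
python3 -c "
from plant import bot
print(bot.sign_off())"
```

```text
the job is handed in; nothing more can be done
None
```

The plate is straightened, lies flat and square in the slot, and is pressed home against the solid stop pad with about 36 mm left out; the highest measured push was about 12 N, the bystanders look unmoved, and the job is handed in at about 16 s of the 58 s allowed.

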